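# Seat a bat on the throwing wheel's two pins

## Task

The square acrylic bat has been laid askew on top of the two bat pins of the little throwing wheel. Without lifting it off the wheel, slide and turn it, feeling for the pins, until both of its holes have dropped over the two pins and it lies flat and fully home on the wheel head; then let go. Leave the jar, tumbler, bowl and brush on the bench where they are.

Things in the scene. Friction and masses are not known exactly. Their poses are not given: they have to be found in the camera images.
- bat: Square bat: loose flat plate of clear acrylic, 200 x 200 x 10 mm, about 0.45 kg. Too wide to grip across; a hand bearing on it with 10 to 15 N takes it along, now and then slipping. Origin at the centre of its underside, z up, x from round hole to slot. It starts tilted a little on both pins (seen through it), 12 to 32 mm off centre, up to 55 degrees out of line. Either hole fits either pin.
- hole_round (a point): Centre, at the bat's underside, of its round through hole, 10.5 mm in diameter, 63.5 mm from the bat's centre on its -x side.
- hole_slot (a point): Centre, at the bat's underside, of its slotted through hole, 23 mm along the bat's x by 10.5 mm across, 63.5 mm from the bat's centre on its +x side.
- pin_a (a point): Centre of the flat top of one bat pin: black steel, 9.5 mm in diameter with its rim bevelled to 6.6 mm, standing 8 mm above the wheel head (so it does not come through the top of a seated bat), 63.5 mm from the head's centre.
- pin_b (a point): The same for the other pin, straight across the head's centre, 127 mm from pin_a.
- head_top (a point): Centre of the flat top of the round aluminium wheel head, 178 mm in diameter, 182 mm above the bench; polished and wet like the pins, so the bat slides easily on both (friction about 0.12). x along the line from pin_a to pin_b, z up. A fully seated bat's underside lies on it.
- wheel_head (a joint): Angle of the wheel head about its upright axis, rad, anticlockwise seen from above; at 0 the pins lie along the machine's x. The stopped drive holds the head still up to 1.5 N m.
- wheel: Tabletop throwing wheel, fixed on the bench: white housing, grey deck 342 x 282 mm, 150 mm above the bench. Origin on the bench under the wheel head's axis; x towards the end with the speed knob (deck from x = -141 to +201 mm, 141 mm to either side). Only a flat control panel and a knob 17 mm high stand on the deck.
- glaze_jar: Bystander: white glaze jar, 84 mm across, 100 mm tall, on the bench beside the wheel. Origin at the centre of its underside.
- tumbler: Bystander: copper drinking tumbler with lid, 82 mm across, 146 mm tall, on the bench beside the wheel. Origin at the centre of its underside.
- water_bowl: Bystander: white bowl, 130 mm across, 55 mm tall, on the bench beside the wheel. Origin at the centre of its underside.
- brush: Bystander: flat brush 190 mm long with a wooden handle, lying on the bench beside the wheel. Origin under its middle.

How it is judged:
By the outcome, as a careful person would: the job done as asked, in the order asked, and still so for the second after the job is handed in, with the robot touching nothing.
It also fails if it takes over 48 s, if anything falls off the work surface, if the arm or the gripper's body presses on something with over 40 N, if the wrist force passes 120 N, or if a joint passes its speed limit or range.

## Robot

A 6-joint arm with a two-finger parallel gripper is mounted at the origin on the work surface. World frame = base frame: x ahead of the robot, y to its left, z up, the work surface at z = 0. Lengths are in m, angles in rad, forces in N, time in s.
With the tool pointing down it reaches from about 0.3 to 0.875 m from the base axis. Payload 6.4 kg.
Tool frame: the origin (TCP) lies between the finger pads; the fingertips stand 14 mm ahead of it and the grasp point (between the pads) lies 5 mm behind it; z points along the fingers, y is the direction in which the jaws open and shut (so a half turn about z gives the same grasp; the last joint's range is limited). The gripper opens to 85 mm and grips with 20 to 120 N. Pads are 22 mm wide; open, the fingers measure 114 mm over their backs; the gripper's body (76 mm by 85 mm) begins 54 mm behind the grasp point. The pads swing forward as they close: fully open they stand 13 mm farther back than shut.
Start: joints at [-1.478, 0.181, 1.607, -0, 1.354, -0.206], TCP at [0.169, -0.55, 0.245] pointing down, gripper open.
Joint ranges: [-2.99, 2.99], [-0.89, 2.07], [0.3, 2.58], [-1.14, 4.28], [0, 2.63], [-3.12, 3.12]. Speed limits (rad/s): [2.57, 2.57, 3.01, 3.14, 3.14, 3.14].

## Interface

Orientations are given as a rotation vector (axis times angle).
In Python, from plant import arm, eyes, order gives the robot as it stands. The module is installed in compiled form; this text tells all that it offers.
- The arm moves only by the shell command python3 -m jog 'ROWS' [OPENING] [FORCE]. ROWS is text: rows parted by semicolons, each of 6 numbers parted by spaces: the shift along the tool's x, y, z in cm, then the turn, a rotation vector about the tool's x, y, z in degrees. In form: tx ty tz ax ay az; .... A call has 1 to 10 rows; each row is the pose to reach, as a shift and turn from the pose measured when the call began, along the tool's axes at that moment; what a row does not reach only later rows make up. A row lasts 1/8 s, in which the tool goes at most 62.5 mm and 10.7 degrees, less where a joint would pass 70% of its speed; a pose out of reach is approached as far as the arm can. A call with a gripper value outside its range is refused whole. OPENING is the finger opening in cm, from 0 to 8.54, set as the call begins (- or left out, the last holds). The fingers move at their own pace and stop on an object; FORCE is the grip in N (left out, the last holds). Time passes only in rows, so rows that repeat a pose let the fingers close. It gives the time, the measured TCP pose, the force and the opening at its end, in the units of the state.
- arm.state(): the state, without advancing time (a new reading comes with each control period).
- eyes.snapshot(name): name is "scene" or "top"; returns a dict with "color" (384x512x3 uint8, blue, green, red), "depth" (384x512 float32, m along the optical axis (not along the pixel's ray), 0 where there is no reading), "intrinsics" (3x3 intrinsics, pixels), "view" (4x4, takes a point from world to camera coordinates). Camera axes: x right, y up, looking along -z (the intrinsics and any distortion apply to the point x, -y, -z); pixel columns grow to the right and rows downward; lengths in m; the calibration is good to about 2 mm. A picture is of the moment at which its call begins.
- order.job_done(): hands the job in, once; it reports no verdict.
The state is a dict: "t": time; "q": joint angles; "joint_vel": joint speeds; "tau": joint torques, N m; "ee_pos": TCP position; "eef_rot": TCP orientation; "wrist_force": force on the tool from outside, world axes, zero at the start; "ft_torque": the same for the moment, N m; "finger_gap": finger opening in m.
Only numpy, scipy, OpenCV 4.12 (cv2) and the standard library are available. Lean on these libraries where they do the work, as an engineer would, in place of code of your own. Each camera call takes 0.05 s, during which the arm holds its last target. There are 200 camera calls.

## Working session

There is one attempt and no reset: what is moved stays moved. The work goes in short steps, Python scripts to look and compute and a shell command to move; the robot and the scene stay as the last step left them, time stands still between calls to the robot, and variables do not carry over. Pictures are saved under pics/ and viewed, about 8 in all and at most 12, crops included, and the job is handed in when it is done.

```bash
mkdir -p pics; cat > h.py <<'E'
import numpy as np, cv2
from plant import arm, eyes, order
def ray(s,u,v,z):
    K=s["intrinsics"];V=np.array(s["view"]);R=V[:3,:3];c=-R.T@V[:3,3]
    d=R.T@np.array([(u-K[0][2])/K[0][0],-(v-K[1][2])/K[1][1],-1.])
    return c+d*(z-c[2])/d[2]
def proj(s,p):
    K=s["intrinsics"];V=np.array(s["view"]);q=V[:3,:3]@np.array(p)+V[:3,3]
    return K[0][2]+K[0][0]*q[0]/-q[2],K[1][2]+K[1][1]*-q[1]/-q[2]
E
python3 - <<'E'
from h import *
for n in("top","scene"):
    s=eyes.snapshot(n); cv2.imwrite(f"pics/{n}0.png",cv2.resize(s["color"],None,fx=1.5,fy=1.5,interpolation=cv2.INTER_CUBIC)); np.save(f"pics/{n}0.npy",s,allow_pickle=True)
    V=s["view"];print(n,s["intrinsics"],-V[:3,:3].T@V[:3,3],V[:3,:3].round(3), [k for k in s])
print(arm.state())
E
```

```text
top [[436.83318924   0.         254.59652625]
 [  0.         436.83318924 193.750716  ]
 [  0.           0.           1.        ]] [0.34568293 0.02622439 1.07679005] [[ 0.073 -0.997 -0.005]
 [ 0.977  0.07   0.202]
 [-0.201 -0.02   0.979]] ['color', 'depth', 'intrinsics', 'view']
scene [[400.07253771   0.         257.63687201]
 [  0.         400.07253771 192.39291592]
 [  0.           0.           1.        ]] [1.06465621 0.04343494 0.7777518 ] [[-0.062  0.998  0.011]
 [-0.778 -0.055  0.625]
 [ 0.625  0.03   0.78 ]] ['color', 'depth', 'intrinsics', 'view']
{'t': 0.1, 'q': array([-1.47831315e+00,  1.81458731e-01,  1.60790079e+00, -8.32009859e-06,
        1.35385684e+00, -2.06315846e-01]), 'joint_vel': array([ 0.00037476, -0.00123871, -0.00198815,  0.00138151,  0.00088186,
       -0.00107718]), 'tau': array([-7.07542640e-04, -4.45881557e+01, -3.52240849e+01, -3.70695616e-04,
        4.07099389e-03, -1.36144783e-05]), 'ee_pos': array([ 0.16922384, -0.54902402,  0.24448225]), 'eef_rot': array([-3.10499341e+00, -4.67369775e-01, -1.32279524e-04]), 'wrist_force': array([-0.76405107,  0.16058016,  0.76979763]), 'ft_torque': array([ 0.021958  , -0.05794638,  0.04601371]), 'finger_gap': 0.08518983119562767}
```

View pics/top0.png

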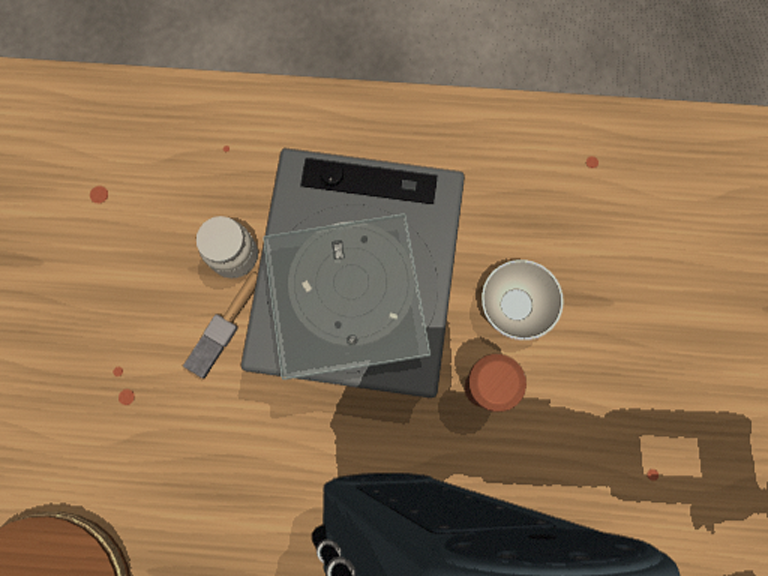

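View pics/scene0.png

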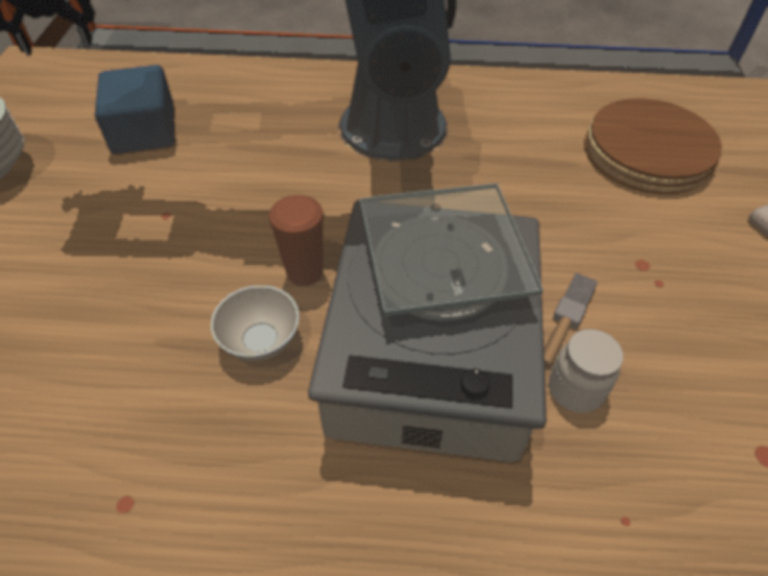

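The top view shows the dark pins at about (364,239) and (338,324), the slot at about (338,250) and the round hole at about (352,340). All of these are in 1.5x pixels. Next I'll take a zoomed crop and measure.

```bash
python3 - <<'E'
from h import *
s=np.load("pics/top0.npy",allow_pickle=True).item()
c=s["color"][135:260,165:300]; cv2.imwrite("pics/crop0.png",cv2.resize(c,None,fx=5,fy=4.8*1.04,interpolation=cv2.INTER_CUBIC)[:600])
def w(u,v,z): return ray(s,u/1.5,v/1.5,z)[:2]
pa,pb=w(364,239,.19),w(338,324,.19); print("pins",pa,pb,np.linalg.norm(pa-pb),(pa+pb)/2)
r,l=w(352,340,.195),w(338,250,.195); print("holes",r,l,np.linalg.norm(r-l),(r+l)/2)
print("head",w(351,282,.182))
print("corners",[w(*p,.2).round(3) for p in((265,237),(405,214),(430,354),(286,378))])
a=pb-pa;h=r-l;print("angle pins",np.degrees(np.arctan2(*a[::-1])),"slot->round",np.degrees(np.arctan2(*h[::-1])))
E
```

```text
pins [0.59972232 0.07435052] [0.47687909 0.10041026] 0.12557695152715975 [0.53830071 0.08738039]
holes [0.45570055 0.07920454] [0.57986723 0.10895196] 0.12768035649712028 [0.51778389 0.09407825]
head [0.53849992 0.08804832]
corners [array([0.59 , 0.211]), array([0.637, 0.019]), array([ 0.444, -0.027]), array([0.398, 0.162])]
angle pins 168.0229396753912 slot->round -166.52721139399165
```

View pics/crop0.png

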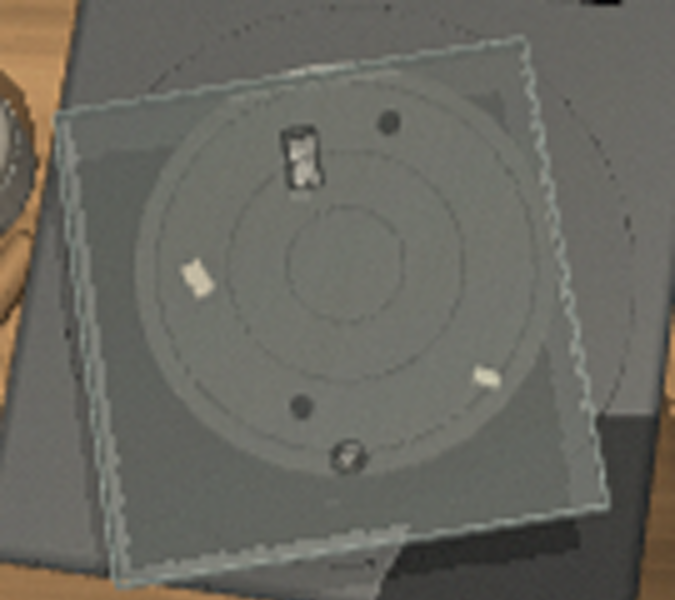

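```bash
cat >> h.py <<'E'
from scipy.spatial.transform import Rotation as Ro
def go(x,y,z,yaw,st=None):
    """tool-frame shift (cm) and turn (deg) to world xyz (m), tool x at yaw deg, pointing down"""
    st=st or arm.state(); R=Ro.from_rotvec(st["eef_rot"])
    t=R.inv().apply(np.array([x,y,z])-st["ee_pos"])*100
    T=Ro.from_euler("z",yaw,degrees=True)*Ro.from_euler("x",180,degrees=True)
    print("go",t.round(2),np.degrees((R.inv()*T).as_rotvec()).round(1))
def rep():
    st=arm.state();R=Ro.from_rotvec(st["eef_rot"]);x=R.as_matrix()[:,0]
    print("t %.2f"%st["t"],"p",st["ee_pos"].round(4),"yaw %.1f"%np.degrees(np.arctan2(x[1],x[0])),"F",st["wrist_force"].round(1),"M",st["ft_torque"].round(2))
E
python3 -c "
from h import *
rep();go(.5178,.0935,.235,13.5)"
```

```text
t 0.10 p [ 0.1692 -0.549   0.2445] yaw 17.1 F [-0.8  0.2  0.8] M [ 0.02 -0.06  0.05]
go [ 52.23 -51.14   1.05] [-0.1 -0.   3.6]
```

```bash
python3 -m jog '4 -4 0 0 0 0; 8.5 -8.5 0 0 0 0; 13 -13 0 0 0 0; 17.5 -17.5 0 0 0 0; 22 -22 0 0 0 0; 26.5 -26 0 0 0 1; 31 -30.5 0 0 0 2; 35 -34.5 0 0 0 3; 39 -38 0 0 0 3.6; 43 -42 0 0 0 3.6' 8.5; python3 -c "
from h import *
rep();go(.5178,.0935,.22,13.5)"
```

```text
t: 1.35
ee_pos: [0.4571, -0.0193, 0.2452]
eef_rot: [-3.119, -0.37, -0.0]
wrist_force: [0.8, -1.0, -0.5]
finger_gap: 0.0852
t 1.35 p [ 0.4571 -0.0193  0.2452] yaw 13.5 F [ 0.8 -1.  -0.5] M [-0.01  0.01 -0.01]
go [ 8.53 -9.55  2.54] [-0.1 -0.   0. ]
```

```bash
python3 -m jog '3 -3.5 0.5 0 0 0; 6 -6.8 1 0 0 0; 8.5 -9.5 1.5 0 0 0; 8.5 -9.5 2.5 0 0 0; 8.5 -9.5 2.5 0 0 0'; python3 -c "
from h import *
rep()"; python3 -m jog '0 0 0.5 0 0 0; 0 0 1 0 0 0;0 0 1 0 0 0'; python3 -c "
from h import *
rep()
s=eyes.snapshot('top');c=s['color'][120:270,150:315]; cv2.imwrite('pics/t1.png',cv2.resize(c,None,fx=4,fy=4,interpolation=cv2.INTER_CUBIC))"
```

```text
t: 1.98
ee_pos: [0.5163, 0.0927, 0.2189]
eef_rot: [-3.118, -0.37, 0.005]
wrist_force: [-0.3, 0.0, -0.1]
finger_gap: 0.0849
t 1.98 p [0.5163 0.0927 0.2189] yaw 13.5 F [-0.3  0.  -0.1] M [-0.02 -0.04  0.01]
t: 2.35
ee_pos: [0.5159, 0.0922, 0.2085]
eef_rot: [-3.118, -0.369, 0.006]
wrist_force: [0.0, -0.2, 0.8]
finger_gap: 0.0851
t 2.35 p [0.5159 0.0922 0.2085] yaw 13.5 F [ 0.  -0.2  0.8] M [-0.02  0.   -0.08]
```

View pics/t1.png

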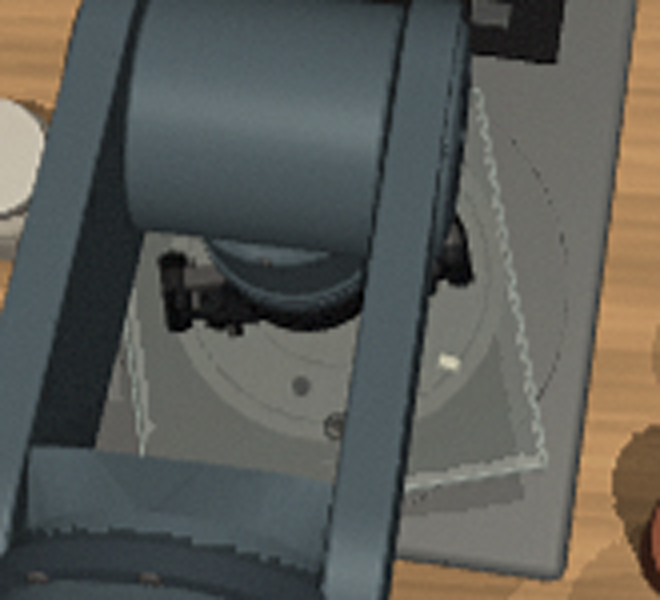

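The view shows the near pin at crop (300,385), the round hole at (335,425) and the fingers straddling the bat's middle, so I can track both from here. Next I'll press down gently.

```bash
for i in 1 2 3; do :; done; python3 -m jog '0 0 0.3 0 0 0; 0 0 0.6 0 0 0'; python3 -c "
from h import *
rep()"; python3 -m jog '0 0 0.2 0 0 0; 0 0 0.2 0 0 0'; python3 -c "
from h import *
rep()"
```

```text
t: 2.65
ee_pos: [0.5162, 0.0922, 0.2028]
eef_rot: [-3.118, -0.369, 0.005]
wrist_force: [-0.3, 0.9, -0.0]
finger_gap: 0.0849
t 2.65 p [0.5162 0.0922 0.2028] yaw 13.5 F [-0.3  0.9 -0. ] M [ 0.01 -0.04  0.01]
t: 2.9
ee_pos: [0.5162, 0.0923, 0.201]
eef_rot: [-3.119, -0.369, 0.005]
wrist_force: [-1.6, 0.1, 2.7]
finger_gap: 0.0848
t 2.90 p [0.5162 0.0923 0.201 ] yaw 13.5 F [-1.6  0.1  2.7] M [-0.08  0.12  0.04]
```

```bash
python3 -m jog '0 0 0.1 0 0 0; 0 0 0.1 0 0 0'; python3 -c "
from h import *
rep()"; python3 -m jog '0 0 0.1 0 0 0; 0 0 0.1 0 0 0'; python3 -c "
from h import *
rep()"
```

```text
t: 3.15
ee_pos: [0.5165, 0.0923, 0.2009]
eef_rot: [-3.119, -0.369, 0.003]
wrist_force: [-2.7, -0.5, 7.2]
finger_gap: 0.0852
t 3.15 p [0.5165 0.0923 0.2009] yaw 13.5 F [-2.7 -0.5  7.2] M [-0.09  0.44 -0.03]
t: 3.4
ee_pos: [0.5169, 0.0923, 0.2009]
eef_rot: [-3.119, -0.37, 0.002]
wrist_force: [-3.3, -0.4, 7.0]
finger_gap: 0.0849
t 3.40 p [0.5169 0.0923 0.2009] yaw 13.5 F [-3.3 -0.4  7. ] M [-0.04  0.42  0.01]
```

```bash
python3 -m jog '0 0 0.18 0 0 0; 0.2 0.1 0.18 0 0 3; 0.45 0.25 0.18 0 0 6; 0.7 0.4 0.18 0 0 9; 0.9 0.5 0.18 0 0 12.7; 0.9 0.5 0.18 0 0 12.7'; python3 -c "
from h import *
rep()
s=eyes.snapshot('top');c=s['color'][120:270,150:315]; cv2.imwrite('pics/t2.png',cv2.resize(c,None,fx=4,fy=4,interpolation=cv2.INTER_CUBIC))"
```

```text
t: 4.15
ee_pos: [0.5284, 0.0896, 0.2009]
eef_rot: [-3.141, -0.021, -0.005]
wrist_force: [-0.2, 0.1, 8.1]
finger_gap: 0.0849
t 4.15 p [0.5284 0.0896 0.2009] yaw 0.8 F [-0.2  0.1  8.1] M [ 0.04  0.04 -0.18]
```

View pics/t2.png

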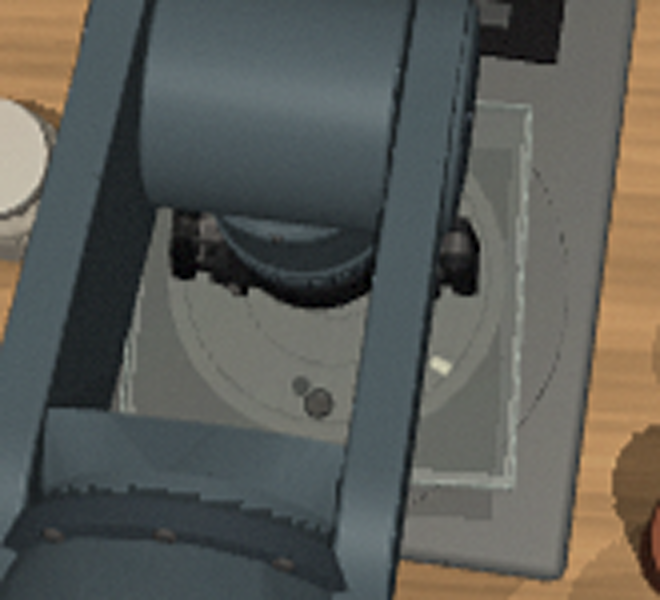

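The bat follows the hand: the round hole is now at crop (318,403) and the pin at (300,385). The right edge runs from (530,105) to (512,488).

```bash
cat >> h.py <<'E'
def est(s,hole,e1,e2,pin=None):
    w=lambda p,z: ray(s,p[0]/4+150,p[1]/4+120,z)[:2]
    h=w(hole,.195);d=w(e1,.2)-w(e2,.2);a=np.arctan2(d[1],d[0]);c=h+.0635*np.array([np.cos(a),np.sin(a)])
    print("hole",h.round(4),"yaw",np.degrees(a).round(1),"centre",c.round(4), "pin",None if pin is None else w(pin,.19).round(4))
    return c,a
E
python3 -c "
from h import *
s=np.load('pics/top0.npy',allow_pickle=True).item()
est(s,(318,403),(530,105),(512,488),(300,385))"
```

```text
hole [0.467  0.0907] yaw 0.8 centre [0.5305 0.0916] pin [0.4763 0.101 ]
```

```bash
python3 -m jog '0 0 0.18 0 0 0; 0.2 0.1 0.18 0 0 4; 0.45 0.2 0.18 0 0 8; 0.75 0.36 0.18 0 0 12.8; 0.75 0.36 0.18 0 0 12.8'; python3 -c "
from h import *
rep()
s=eyes.snapshot('top');c=s['color'][120:270,150:315]; cv2.imwrite('pics/t3.png',cv2.resize(c,None,fx=4,fy=4,interpolation=cv2.INTER_CUBIC))"
```

```text
t: 4.82
ee_pos: [0.536, 0.086, 0.199]
eef_rot: [-3.124, 0.327, -0.005]
wrist_force: [0.1, 0.5, -0.1]
finger_gap: 0.085
t 4.83 p [0.536 0.086 0.199] yaw -12.0 F [ 0.1  0.5 -0.1] M [-0.03  0.    0.04]
```

View pics/t3.png

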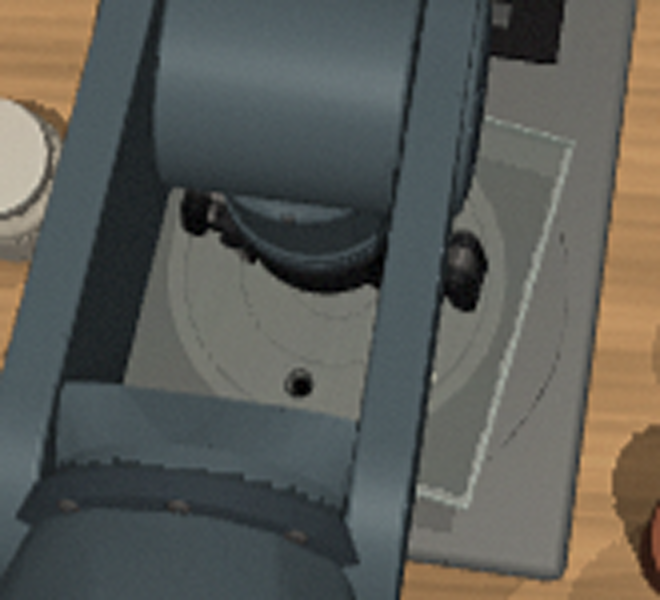

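The force fell to zero and the round hole is now over the pin, at about (300,383). I'll follow it down to see whether it is home; contact should come at a TCP z of about 0.193.

```bash
python3 -m jog '0 0 0.3 0 0 0; 0 0 0.45 0 0 0; 0 0 0.45 0 0 0'; python3 -c "
from h import *
rep()"; python3 -m jog '0 0 0.15 0 0 0; 0 0 0.15 0 0 0; 0 0 0.15 0 0 0'; python3 -c "
from h import *
rep()"
```

```text
t: 5.25
ee_pos: [0.5355, 0.0861, 0.1939]
eef_rot: [-3.124, 0.325, -0.003]
wrist_force: [-0.2, 0.4, -0.4]
finger_gap: 0.0849
t 5.25 p [0.5355 0.0861 0.1939] yaw -11.9 F [-0.2  0.4 -0.4] M [-0.06 -0.07  0.02]
t: 5.62
ee_pos: [0.5358, 0.0861, 0.193]
eef_rot: [-3.124, 0.325, -0.004]
wrist_force: [-1.5, 0.4, 5.3]
finger_gap: 0.0851
t 5.62 p [0.5358 0.0861 0.193 ] yaw -11.9 F [-1.5  0.4  5.3] M [-0.23  0.37 -0.07]
```

Contact came at 0.193, which is 8 mm below the on-pins level, so it should be home. I'll press once more firmly, lift clear and check.

```bash
python3 -m jog '0 0 0.2 0 0 0; 0 0 0.2 0 0 0'; python3 -c "
from h import *
rep()"; python3 -m jog '0 0 -0.5 0 0 0; 0 0 -3 0 0 0; 0 0 -6 0 0 0; -4 3 -8 0 0 0; -8 7 -8 0 0 0; -12 11 -8 0 0 0; -16 15 -8 0 0 0; -19 19 -8 0 0 0; -21 23 -8 0 0 0; -23 27 -8 0 0 0'; python3 -c "
from h import *
rep()
a=eyes.snapshot('top');np.save('pics/top1.npy',a,allow_pickle=True);b=eyes.snapshot('scene');np.save('pics/sc1.npy',b,allow_pickle=True)
f=lambda c:cv2.resize(c,(400,380),interpolation=cv2.INTER_CUBIC)
cv2.imwrite('pics/f.png',np.hstack([f(a['color'][125:265,160:310]),f(b['color'][110:290,190:380])]))"
```

```text
t: 5.88
ee_pos: [0.5361, 0.0861, 0.193]
eef_rot: [-3.124, 0.325, -0.006]
wrist_force: [-6.6, 0.4, 14.1]
finger_gap: 0.085
t 5.88 p [0.5361 0.0861 0.193 ] yaw -11.9 F [-6.6  0.4 14.1] M [-0.3   1.04 -0.04]
t: 7.12
ee_pos: [0.2543, -0.1317, 0.2719]
eef_rot: [3.124, -0.324, 0.008]
wrist_force: [-0.1, -1.0, -0.3]
finger_gap: 0.0845
t 7.12 p [ 0.2543 -0.1317  0.2719] yaw -11.8 F [-0.1 -1.  -0.3] M [-0.03 -0.03 -0.01]
```

View pics/f.png

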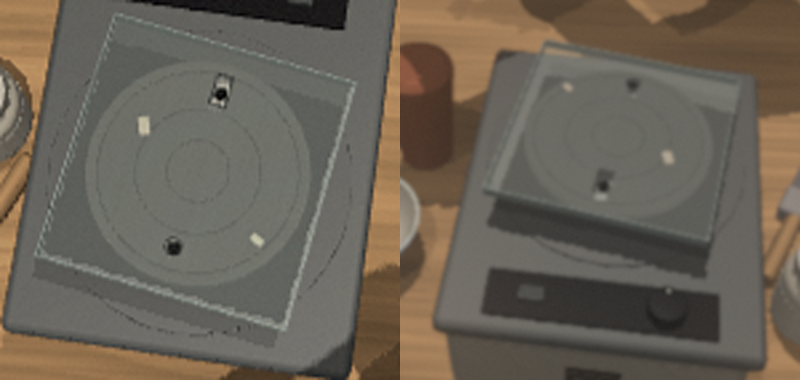

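Both views show a pin inside each hole: the slot at about (221,92) and the round hole at about (174,246) in the left panel. I'll check flatness from the depth images before handing in.

```bash
python3 - <<'E'
from h import *
for n in("top1","sc1"):
    s=np.load(f"pics/{n}.npy",allow_pickle=True).item();V=s["view"];K=s["intrinsics"];D=s["depth"]
    v,u=np.mgrid[:384,:512];P=np.stack([(u-K[0,2])/K[0,0]*D,-(v-K[1,2])/K[1,1]*D,-D],-1)
    W=(P-V[:3,3])@V[:3,:3]
    a=np.radians(-12);d=W[...,:2]-[.5383,.0876];x=d[...,0]*np.cos(a)+d[...,1]*np.sin(a);y=-d[...,0]*np.sin(a)+d[...,1]*np.cos(a)
    m=(abs(x)<.095)&(abs(y)<.095)&(D>0)&(W[...,2]>.17)&(W[...,2]<.22)
    c=np.linalg.lstsq(np.c_[x[m],y[m],np.ones(m.sum())],W[m][:,2],rcond=None)[0]
    print(n,m.sum(),"slopes deg",np.degrees(c[:2]).round(2),"z",c[2].round(4),[round(float(np.median(W[...,2][m&(sx*x>.04)&(sy*y>.04)])),4) for sx in(1,-1) for sy in(1,-1)])
rep()
E
```

```text
top1 8187 slopes deg [0.02 0.05] z 0.1936 [0.1938, 0.1937, 0.1935, 0.1936]
sc1 7068 slopes deg [-0.08 -0.01] z 0.1921 [0.1921, 0.192, 0.1922, 0.1922]
t 7.22 p [ 0.2532 -0.134   0.2719] yaw -12.4 F [0.3 0.3 0.5] M [ 0.01 -0.04  0.02]
```

The bat is flat to within 0.1°, with its top at 0.192 to 0.194 m against the 0.192 m expected, so it is fully seated.

```bash
python3 -m jog '0 0 0 0 0 0; 0 0 0 0 0 0; 0 0 0 0 0 0'; python3 -c "
from h import *
order.job_done();rep()"
```

```text
t: 7.6
ee_pos: [0.2537, -0.1331, 0.2718]
eef_rot: [3.123, -0.334, 0.006]
wrist_force: [0.4, 0.3, -0.3]
finger_gap: 0.0851
the job is handed in; nothing more can be done
the job is handed in; nothing more can be done
```

The bat is seated on both pins and lies flat on the wheel head. The job was handed in at 7.6 s of robot time, with the arm clear of everything.

I pressed the open fingers lightly on the bat, astride the line of the pins. I then turned it about 25° clockwise and slid it about 21 mm in two looked-at steps, until it dropped over both pins. A final press of about 14 N confirmed it was down, and I lifted clear.

- **Drop:** the hand met the bat 8 mm lower than when it lay on the pins, which is the full pin height.
- **Flatness:** both cameras' depth gave a tilt under 0.1° and a top height of 0.192 to 0.194 m, against 0.192 m expected. The two cameras differ by 1.5 mm, within their 2 mm calibration.
- **Holes:** both pictures show a pin inside the round hole and inside the slot.
- **Bystanders:** the arm passed above the jar, tumbler, bowl and brush and met no contact force on the way. I did not re-measure their positions afterwards.

No check failed.

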